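# Build the chocolate gift tower and clip its price ticket

## Robot

A 6-joint arm with a two-finger parallel gripper is mounted at the origin on the work surface. World frame = base frame: x ahead of the robot, y to its left, z up, the work surface at z = 0. Lengths are in m, angles in rad, forces in N, time in s.
With the tool pointing down it reaches from about 0.35 to 0.975 m from the base axis. Payload 4.9 kg.
Tool frame: the origin (TCP) lies between the finger pads; the fingertips stand 25 mm ahead of it and the grasp point (between the pads) lies 6 mm ahead of it; z points along the fingers, y is the line along which they close (so a half turn about z gives the same grasp; the last joint's range is limited). The gripper opens to 85 mm and grips with 20 to 120 N. Pads are 22 mm wide; open, the fingers measure 114 mm over their backs; the gripper's body (76 mm by 85 mm) begins 54 mm behind the grasp point. The pads swing forward as they close: fully open they stand 13 mm farther back than shut.
Start: joints at [-1.269, 0.053, 1.613, -0, 1.476, -0.119], TCP at [0.255, -0.57, 0.256] pointing down, gripper open.
Joint ranges: [-3.01, 3.01], [-1.01, 2.22], [0.06, 2.58], [-1.02, 4.17], [0.09, 2.62], [-3.14, 3.14]. Speed limits (rad/s): [2.57, 2.57, 3.14, 3.14, 3.14, 3.14].

## Interface

Orientations are given as a unit quaternion [x, y, z, w].
In Python, from plant import manip gives the robot as it stands. Calls block until the motion is done:
- manip.goto(position, orientation): joint-space move of the TCP to a pose.
- manip.move_straight(position, orientation=None, rate=0.15): straight line of the TCP; orientation=None keeps the orientation; rate is the mean speed in m/s.
- manip.set_joints(angles): joint-space move.
- manip.set_gripper(opening, f_grip=None): opening from 0.0 (shut) to 1.0 (fully open); f_grip is the grip in N (None keeps the last); returns when the fingers have stopped.
- manip.hold(seconds).
- manip.inverse_kinematics(position, orientation): joint angles nearest the present ones, or None.
- manip.read_camera(name): name is "side" or "top"; returns a dict with "frame" (420x560x3 uint8, red, green, blue), "depth" (420x560 float32, m along the optical axis (not along the pixel's ray), 0 where there is no reading), "K" (3x3 intrinsics, pixels), "R" (3x3) and "t" (3): a world point X has camera coordinates R X + t. Camera axes: x right, y down, z forward; pixel columns grow to the right and rows downward; lengths in m; the calibration is good to about 2 mm. A picture is of the moment at which its call begins.
A pose or a line that the arm cannot do raises manip.PlanningError and nothing moves.
- manip.close_job(): hands the job in; it is judged then, once.
Readings, each from a call of its own:
- manip.read_clock(): time.
- manip.read_joint_pos(): joint angles.
- manip.read_qd(): joint speeds.
- manip.read_joint_torque(): joint torques, N m.
- manip.read_ee_pos(): TCP position.
- manip.read_orientation(): TCP orientation.
- manip.read_wrist_force(): force on the tool from outside, world axes, zero at the start.
- manip.read_moment(): the same for the moment, N m.
- manip.read_gripper_width(): opening from 0.0 (shut) to 1.0 (fully open).
- manip.read_grasp_force(): force on a finger pad.
Only numpy, scipy, OpenCV 4.12 (cv2) and the standard library are available. Lean on these libraries where they do the work, as an engineer would, in place of code of your own. Each camera call takes 0.05 s, during which the arm holds its last target. There are 200 camera calls.

## Task

Build the gift tower on the dark wooden plinth: the large burgundy box at the bottom, the medium navy box on it and the small ivory box on top, each centred on what carries it and square with the plinth. Push the red-framed price ticket upright and fully home into the sprung ticket clip. Let everything go without ever tipping a box over, and leave the green-framed ticket, the round tin and the sweet jar where they are.

Things in the scene. Friction and masses are not known exactly. Their poses are not given: they have to be found in the camera images.
- box_large: Rigid gift box, burgundy with a gold band, 120 (x) x 66 (y) x 40 (z) mm, about 0.26 kg. Origin: centre of its underside; x along its length, z up. Starts flat on the counter, length roughly along world x.
- box_medium: Rigid gift box, navy blue with a gold band, 94 (x) x 54 (y) x 36 (z) mm, about 0.17 kg. Origin: centre of its underside; x along its length, z up. Starts flat on the counter.
- box_small: Rigid gift box, ivory white with a gold band, 70 (x) x 44 (y) x 34 (z) mm, about 0.10 kg. Origin: centre of its underside; x along its length, z up. Starts flat on the counter.
- ticket_red: Stiff acrylic price ticket with a RED frame, same on both faces, 58 mm wide (x), 8 mm thick (y), 78 mm tall (z), about 45 g. Origin: centre of its foot; z up. Stands upright in the groove of the rack, its foot 6 mm above the counter; grip it across its thickness near its top edge.
- ticket_green: Price ticket of the same size with a GREEN frame, in the same groove, 72 to 80 mm centre to centre from the red one along the rack. It stays where it is.
- rack: Fixed pale wooden ticket rack, 164 (x) x 44 (y) x 22 (z) mm, with one groove along its x, 10 mm wide and 16 mm deep, in which the two tickets stand end to end. Origin: centre of its underside.
- plinth: Fixed dark wooden display plinth with brass trim, 160 (x) x 100 (y) mm, flat top 25 mm above its origin. Origin: centre of its underside, on the counter; x along its length. The tower stands in the middle of its top, lengths along its x.
- clip: Fixed sprung ticket clip: steel base 74 (x) x 80 (y) x 14 (z) mm, two upright brass jaws 44 mm long in x (a clipped ticket's width), opening in y, 5 mm apart when closed, flaring from 32 mm height to a mouth 19 mm wide at 50 mm; end posts 34 mm high. Origin: centre of underside. Pushed down (5 to 15 N) a ticket spreads the jaws; home when its foot meets the base top, 14 mm above the origin.
- tin: Loose round biscuit tin, dark green with a gold rim and an ivory disc on its lid, 76 mm across, 45 mm tall. Origin: centre of its underside. Leave it alone.
- jar: Loose glass jar of coloured sweets with a brass lid, 72 mm across, 70 mm tall. Origin: centre of its underside. Leave it alone.
There are look-alikes about, which are no part of the job. There is more than one size of the ticket_red; the one meant has the size given above.

How it is judged:
By the outcome, as a careful person would: the job done as asked, in the order asked, and still so for the second after the job is handed in, with the robot touching nothing.
It also fails if it takes over 128 s, if anything falls off the work surface, if the arm or the gripper's body presses on something with over 40 N, if the wrist force passes 120 N, or if a joint passes its speed limit or range.

## Working session

There is one attempt and no reset: what is moved stays moved. The work goes in short steps, each a Python script; the robot and the scene stay as the last script left them, time stands still between calls to the robot, and variables do not carry over. Pictures are saved under pics/ and viewed, at most 14 in all, crops included, and the job is handed in when it is done.

```bash
mkdir -p pics; ls; python3 - <<'E'
from plant import manip
import cv2,numpy as np
np.set_printoptions(precision=4,suppress=True)
for n in("side","top"):
    d=manip.read_camera(n); np.savez(f"{n}0.npz",**d)
    cv2.imwrite(f"pics/{n}0.png",d["frame"][:,:,::-1]); print(n,d["K"],d["R"],d["t"],-d["R"].T@d["t"],(d["depth"]>0).mean())
print(manip.read_clock(),manip.read_ee_pos(),manip.read_orientation())
E
```

```text
pics
side [[398.5896   0.     284.4635]
 [  0.     398.5896 206.3927]
 [  0.       0.       1.    ]] [[-0.9325 -0.3606 -0.02  ]
 [-0.1575  0.4559 -0.876 ]
 [ 0.325  -0.8137 -0.482 ]] [0.6117 0.0994 0.8371] [0.314  0.8563 0.5028] 0.9961862244897959
top [[430.6646   0.     268.3555]
 [  0.     430.6646 196.7504]
 [  0.       0.       1.    ]] [[-0.1095 -0.994  -0.001 ]
 [-0.9735  0.1074 -0.202 ]
 [ 0.2009 -0.0211 -0.9794]] [0.1439 0.5987 0.9765] [0.4024 0.0994 1.0774] 0.9962202380952381
0.1 [ 0.2552 -0.57    0.2552] [ 0.9779  0.2089 -0.0001 -0.0009]
```

View pics/side0.png

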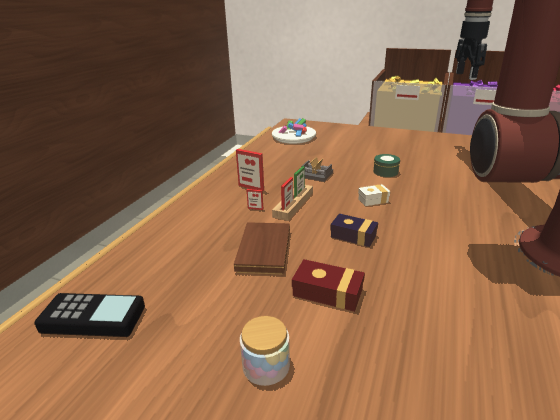

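View pics/top0.png

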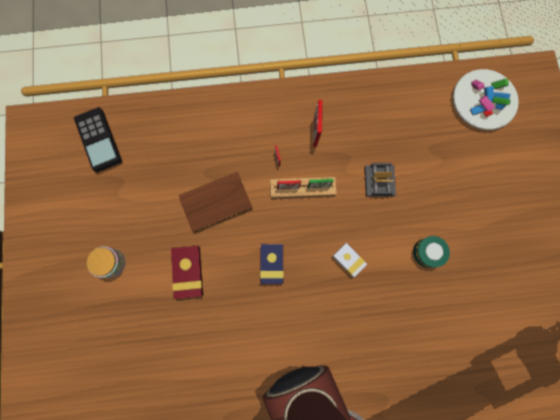

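The candidates for the red ticket, in top-view pixels, are a large stand-alone one at (320,122), a tiny one at (278,157) and the one in the rack at (289,185). Only the rack one shares the groove with the green ticket, so it fits the description. I'll measure the sizes and confirm it in a crop.

```bash
cat > vis.py <<'E'
import numpy as np,cv2
def cloud(d):
    h,w=d["depth"].shape; u,v=np.meshgrid(np.arange(w),np.arange(h)); z=d["depth"]
    rays=np.stack([u,v,np.ones_like(u)],-1)@np.linalg.inv(d["K"]).T
    return (rays*z[...,None]-d["t"])@d["R"]      # R^T (c - t)
def onplane(d,uv,z):
    r=np.c_[uv,np.ones(len(uv))]@np.linalg.inv(d["K"]).T@d["R"]; c=-d["R"].T@d["t"]
    return c+r*((z-c[2])/r[:,2])[:,None]
def proj(d,X):
    c=np.atleast_2d(X)@d["R"].T+d["t"]; p=c@d["K"].T; return p[:,:2]/p[:,2:]
def toprect(d,seed_xy,zlo,zhi,rad=0.09,zt=None):
    """rectangle (cx,cy,len,wid,yaw of length, z) of a flat top near seed, contour rays cast on its plane"""
    P=cloud(d); m=(P[...,2]>zlo)&(P[...,2]<zhi)&(np.hypot(P[...,0]-seed_xy[0],P[...,1]-seed_xy[1])<rad)&(d["depth"]>0)
    m=m.astype(np.uint8); n,l,s,_=cv2.connectedComponentsWithStats(m)
    k=1+np.argmax(s[1:,4]); m=(l==k)
    z=np.median(P[m][:,2])if zt is None else zt
    c=max(cv2.findContours(m.astype(np.uint8),cv2.RETR_EXTERNAL,cv2.CHAIN_APPROX_NONE)[0],key=len)[:,0].astype(float)
    q=onplane(d,c,z)[:,:2].astype(np.float32)
    (cx,cy),(a,b),t=cv2.minAreaRect(q*1000); t=np.radians(t)
    if b>a: a,b,t=b,a,t+np.pi/2
    t=(t+np.pi/2)%np.pi-np.pi/2
    return np.array([cx,cy,a,b,np.degrees(t),z*1000]),m
E
python3 - <<'E'
import numpy as np,cv2
from vis import *
np.set_printoptions(precision=1,suppress=True)
S,T=np.load("side0.npz"),np.load("top0.npz"); S,T=dict(S),dict(T)
P=cloud(T)
fl=P[250:300,300:330]; print("table z top",np.median(P[300:340,200:250,2])*1e3, "side",np.median(cloud(S)[300:340,380:440,2])*1e3)
seeds=dict(large=(187,265,30,50),medium=(272,258,28,45),small=(348,258,26,42),plinth=(216,202,18,32),tin=(432,252,38,52),jar=(102,262,60,80))
for n,(u,v,lo,hi) in seeds.items():
    s=P[v,u,:2]
    for nm,d in(("T",T),("S",S)):
        print(n,nm,toprect(d,s,lo/1e3,hi/1e3,0.11 if n=="plinth" else .08)[0])
for n,(u,v) in dict(rack=(302,196),clip=(380,180),red=(289,183),green=(320,182),bigred=(320,110),tiny=(277,150)).items(): print(n,P[v,u]*1e3)
a=cv2.resize(T["frame"][140:215,255:415],None,fx=5,fy=5,interpolation=cv2.INTER_CUBIC)[:,:,::-1]
b=cv2.resize(S["frame"][140:225,225:385],None,fx=5,fy=5,interpolation=cv2.INTER_CUBIC)[:,:,::-1]
cv2.imwrite("pics/cropT.png",a);cv2.imwrite("pics/cropS.png",b)
E
```

```text
table z top 0.7859393876588595 side 0.07735032619872567
large T [457.1 290.8 119.7  67.7  -0.7  40.9]
large S [455.4 298.8 121.4  78.6  -0.1  39.9]
medium T [453.4  86.2  92.4  52.4  -6.1  36.9]
medium S [452.5  94.6  96.5  68.2  -6.5  35.7]
small T [442.2 -99.8  69.8  44.7  37.7  34.8]
small S [441.1 -93.2  76.6  58.1  37.1  33.3]
plinth T [622.  209.5 160.1 101.5 -73.7  25.7]
plinth S [620.4 215.6 169.9 101.  -73.6  24.8]
tin T [ 440.6 -299.8   74.3   73.8  -10.3   45.8]
tin S [ 438.1 -290.2   86.9   75.7  -71.8   44.6]
jar T [499.4 478.5  67.9  66.8 -68.8  70.6]
jar S [498.6 487.5  70.9  65.4 -69.9  69.8]
rack [614.1  -8.6   9. ]
clip [ 624.1 -198.9   53.2]
red [636.1  25.   74.4]
green [629.5 -48.5  78.3]
bigred [797.5 -67.3 111.1]
tiny [727.4  43.1  55. ]
```

View pics/cropT.png

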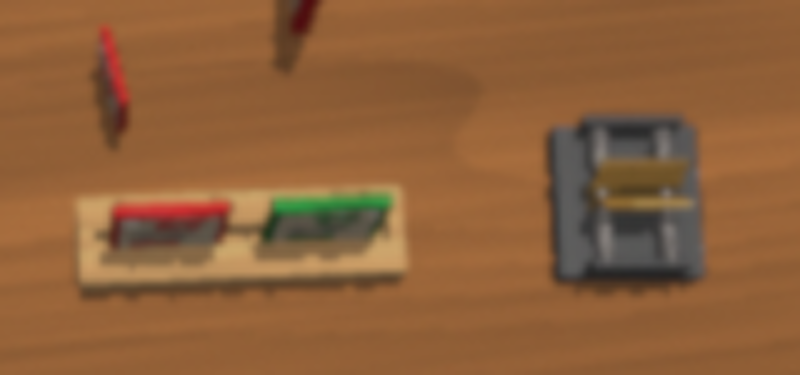

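View pics/cropS.png

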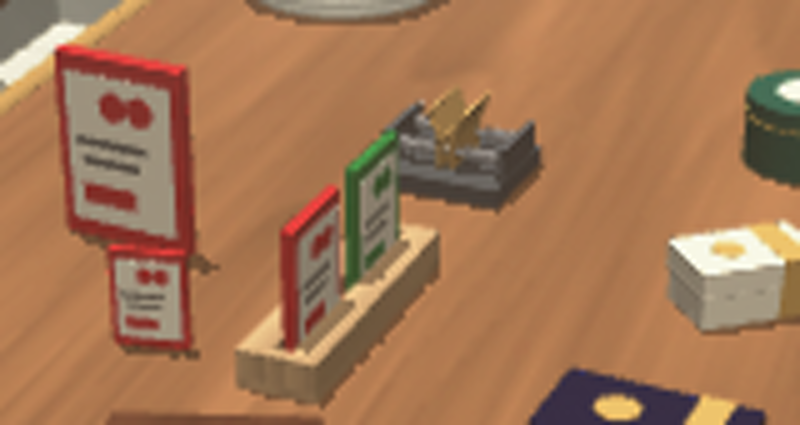

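The side crop confirms it. The rack ticket at crop (310,265), full frame (287,193), has the same height as the green one beside it. The free-standing red tickets are 111 mm tall (side view (250,170)) and 55 mm tall (side view (255,200)), so they are decoys. In the top crop the clip's jaws run along world y and open along world x. Next I'll refine with tight height bands.

```bash
python3 - <<'E'
import numpy as np,cv2
from vis import *
np.set_printoptions(precision=1,suppress=True)
S,T=dict(np.load("side0.npz")),dict(np.load("top0.npz"))
PT,PS=cloud(T),cloud(S)
for n,s,z,r in[("large",(457,293),40,.08),("medium",(453,88),36,.07),("small",(441,-98),34,.06),("plinth",(621,210),25,.11),("rack",(620,-10),22,.11)]:
    for nm,d in(("T",T),("S",S)): print(n,nm,toprect(d,np.array(s)/1e3,(z-2.5)/1e3,(z+3)/1e3,r,None)[0])
def pts(P,x0,x1,y0,y1,z0,z1):
    q=P.reshape(-1,3)*1e3; return q[(q[:,0]>x0)&(q[:,0]<x1)&(q[:,1]>y0)&(q[:,1]<y1)&(q[:,2]>z0)&(q[:,2]<z1)]
def rect(q):
    (cx,cy),(a,b),t=cv2.minAreaRect(q[:,:2].astype(np.float32)); 
    if b>a:a,b,t=b,a,t+90
    return np.array([len(q),cx,cy,a,b,(t+90)%180-90,q[:,2].max()])
for nm,P in(("T",PT),("S",PS)):
    for k,(a,b) in dict(base=(9,17),posts=(28,37),jaws=(40,60)).items(): print("clip",nm,k,rect(pts(P,550,690,-270,-140,a,b)))
    for k,y in dict(red=(-10,60),green=(-95,-12)).items():
        q=pts(P,595,665,*y,30,90); top=pts(P,595,665,*y,80,90)
        f=np.polyfit(q[:,1],q[:,0],1); print(k,nm,"face fit",np.median(q[:,0]),np.degrees(np.arctan(f[0])),"y",q[:,1].min(),q[:,1].max(),"zmax",q[:,2].max(), "top",rect(top))
        for a in range(30,85,10):
            w=q[(q[:,2]>a)&(q[:,2]<a+10)]; print("   ",a,len(w),np.median(w[:,0]) if len(w) else 0)
E
```

```text
large T [457.1 291.4 119.8  66.6  -0.5  40.6]
large S [456.  294.8 120.1  70.6  -0.3  40. ]
medium T [453.4  86.2  92.4  52.4  -6.1  36.7]
medium S [453.   90.2  94.3  58.5  -5.6  35.9]
small T [ 442.7 -100.4   69.8   43.2   37.7   34.6]
small S [441.8 -97.2  71.9  48.9  38.1  33.7]
plinth T [622.4 209.6 160.1 100.8 -73.7  25.6]
plinth S [621.3 213.2 164.7 100.6 -73.7  24.9]
rack T [635.1 -12.5 164.2  44.6  85.7  22.5]
rack S [634.6  -7.6 169.2  45.7  86.   21.8]
clip T base [ 479.   632.8 -210.9   79.4   74.3   -6.2   17. ]
clip T posts [ 151.   633.5 -211.4   78.9   48.    -6.3   36.9]
clip T jaws [  87.   634.  -210.9   45.4   22.1   84.8   54.1]
red T face fit 635.5530196393107 4.10241858799478 y -2.0320702310898104 53.66620464091598 zmax 88.13801031453124 top [ 77.  638.   26.4  54.6   7.7  85.3  88.1]
    30 21 634.6605201933514
    40 21 634.5873633827443
    50 20 634.5415672716856
    60 23 634.5661546429287
    70 26 635.0772420577764
    80 77 638.0474980392778
green T face fit 630.4992594156184 4.594014903495366 y -80.0066739263102 -22.728053686255898 zmax 89.383228487949
[... 365 characters left out ...]
634.1 -209.1   52.7   23.9   84.5   50.5]
red S face fit 635.0785932483461 5.904947478583251 y -2.5804831837212867 57.5093417537925 zmax 84.33525251862424 top [ 40.  637.   27.   59.    8.6  87.8  84.3]
    30 40 634.8280197603094
    40 44 635.121685449269
    50 40 634.6521710885802
    60 46 634.5133408191614
    70 46 635.1305628601963
    80 40 636.6937409068677
green S face fit 629.8507116325324 6.053719347713221 y -78.42435419490006 -19.29869805516795 zmax 84.3373337599799 top [ 34.  631.9 -49.5  57.7   6.6  85.8  84.3]
    30 38 629.3217318398985
    40 39 629.6524767619793
    50 36 629.4430746139507
    60 40 629.5896157071144
    70 38 630.0214276915342
    80 34 631.3525168007473
```

```bash
cat > arm.py <<'E'
import numpy as np
from plant import manip
from scipy.spatial.transform import Rotation as Ro
def quat(phi):                      # tool down, closing line (tool y) along phi [deg]
    c,s=np.cos(np.radians(phi)),np.sin(np.radians(phi))
    return Ro.from_matrix(np.array([[-s,c,0],[c,s,0],[0,0,-1]]).T).as_quat()
def over(x,y,z,phi):                # joint move, using the nearer of the two equal grasps; returns phi used
    q0=np.array(manip.read_joint_pos()); best=None
    for p in(phi,phi+180):
        q=manip.inverse_kinematics([x,y,z],quat(p))
        if q is not None:
            c=np.abs(np.array(q)-q0).max()+(10 if abs(q[5])>3.0 else 0)
            if best is None or c<best[0]: best=(c,p)
    manip.goto([x,y,z],quat(best[1])); return best[1]
def st(tag=""):
    print(tag,"t%.1f"%manip.read_clock(),"p",np.round(np.array(manip.read_ee_pos())*1e3,1),"w%.3f"%manip.read_gripper_width(),"g%.1f"%manip.read_grasp_force(),"F",np.round(manip.read_wrist_force(),1))
def pick(x,y,yaw,tcp,safe=.2,force=40):
    manip.set_gripper(1.0); over(x,y,safe,yaw+90)
    manip.move_straight([x,y,tcp],rate=.15); manip.set_gripper(0.0,force); st("grip")
    manip.move_straight([x,y,safe],rate=.15); st("lift")
def place(x,y,yaw,tcp,width,safe=.2):
    over(x,y,safe,yaw+90); f0=manip.read_wrist_force()[2]
    manip.move_straight([x,y,tcp+.006],rate=.12)
    for k in range(8):
        manip.move_straight([x,y,tcp+.005-.001*k],rate=.03)
        if manip.read_wrist_force()[2]-f0>4: break
    st("down")
    manip.set_gripper(min(1,width/.085+.17)); st("open")
    manip.move_straight([x,y,safe],rate=.15)
E
python3 - <<'E'
from arm import *
pick(.4566,.2923,-.5,.030)
E
```

```text
grip t5.0 p [457.4 292.7  31.3] w0.768 g46.6 F [ 0.5 -0.2  4.8]
lift t6.3 p [455.9 292.  198.4] w0.769 g45.8 F [-0.   0.5 -2.7]
```

```bash
python3 - <<'E'
from arm import *
place(.622,.2105,-73.7,.030+.025,.066)
pick(.4532,.0873,-6,.029)
E
```

```text
down t10.1 p [622.4 210.6  56.3] w0.767 g46.7 F [-3.1 -0.6  4.5]
open t10.4 p [622.  210.5  54.8] w0.949 g0.0 F [0.2 0.4 0. ]
grip t14.7 p [454.   87.4  29.9] w0.623 g43.7 F [-0.3  0.1  4.4]
lift t16.0 p [452.4  87.3 198.6] w0.620 g43.0 F [ 0.6  0.1 -2.7]
```

```bash
cat > chk.py <<'E'
import sys,cv2
from vis import *; from plant import manip
np.set_printoptions(precision=1,suppress=True)
def chk(z,tag,r=.08):
    for nm,n in(("T","top"),("S","side")):
        d=manip.read_camera(n); cv2.imwrite(f"pics/{n}_{tag}.png",d["frame"][:,:,::-1]); np.savez(f"{n}_{tag}.npz",**d)
        try: print(nm,toprect(d,(.622,.2105),(z-2.5)/1e3,(z+3)/1e3,r)[0], "plinth",toprect(d,(.622,.2105),.0225,.028,.11)[0])
        except Exception as e: print(nm,e)
E
python3 -c "
from chk import *; chk(65,'large')"
```

```text
T [622.1 210.4 119.9  66.7 -74.3  65.7] plinth [622.3 209.6 160.1 101.  -73.7  25.6]
S [620.3 215.  125.1  66.7 -74.2  65. ] plinth [621.2 213.1 164.3 100.7 -73.7  25. ]
```

View pics/top_large.png

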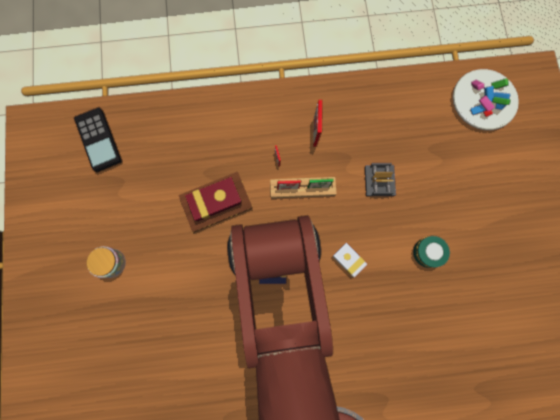

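The picture shows the burgundy box squarely centred on the plinth at about (216,200), off by less than 1 mm and 0.5°. Continuing.

```bash
python3 - <<'E'
from arm import *
from chk import chk
place(.622,.2105,-73.7,.029+.065,.054)
pick(.4423,-.0993,37.8,.029)
chk(101,'medium')
E
```

```text
down t19.8 p [622.3 210.6  94.9] w0.625 g43.7 F [-3.1 -0.3  3.2]
open t20.1 p [622.  210.5  93.8] w0.805 g0.0 F [0.  0.2 0.7]
grip t24.4 p [442.9 -99.5  29.7] w0.508 g42.3 F [-0.2  0.1  3.6]
lift t25.7 p [441.6 -99.  198.6] w0.510 g41.9 F [-0.4 -0.4 -2.1]
T [622.4 209.9  93.6  55.2 -74.1 101.6] plinth [622.4 209.7 160.  100.7 -73.7  25.6]
S [620.7 214.5  96.7  54.8 -73.8 100.9] plinth [621.5 212.9 164.  100.2 -73.7  24.9]
```

```bash
python3 - <<'E'
from arm import *
from chk import chk
place(.622,.2105,-73.7,.029+.101,.044,safe=.22)
manip.set_gripper(.45); over(.6377,.0268,.2,176)
manip.move_straight([.6377,.0268,.082]); manip.set_gripper(0.0,70); st("grip")
chk(135,'small',.06)
manip.move_straight([.6377,.0268,.22],rate=.1); st("lift")
over(.6336,-.2107,.22,174.1); manip.hold(.3); st("over clip")
from chk import *
for n in("top","side"):
    d=manip.read_camera(n); np.savez(n+"_tk.npz",**d); cv2.imwrite(f"pics/{n}_tk.png",d["frame"][:,:,::-1])
E
```

```text
down t29.4 p [622.3 210.6 130.7] w0.511 g42.2 F [-1.5  0.3  3.5]
open t29.8 p [621.9 210.5 129.7] w0.685 g0.0 F [ 0.4  0.2 -0.7]
grip t32.9 p [638.7  26.7  83.6] w0.079 g71.1 F [-0.8  0.5  4.8]
T [622.5 208.8  69.9  45.1 -73.9 135.5] plinth [622.3 209.6 160.2 101.  -73.7  25.4]
S [621.1 212.8  71.3  44.4 -73.4 134.8] plinth [621.4 213.1 164.2 100.6 -73.6  24.9]
lift t34.5 p [637.2  26.8 218.9] w0.081 g70.3 F [ 0.1 -0.4  0.1]
over clip t35.8 p [ 633.9 -209.5  220.1] w0.076 g70.3 F [ 1.3  0.1 -0.8]
```

View pics/side_tk.png

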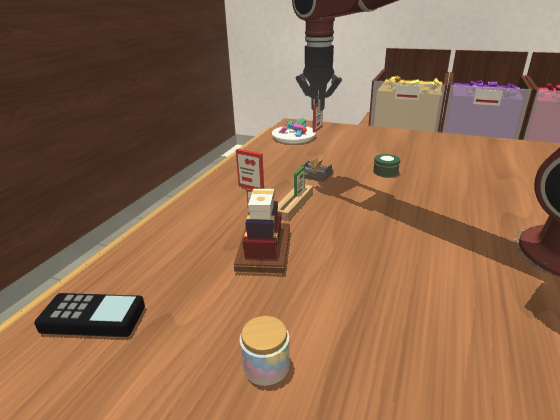

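The side view shows the tower standing at (262,230), the green ticket still in the rack at (300,183), and the red ticket in the gripper at (319,117). Next I'll measure the ticket in the hand.

```bash
python3 - <<'E'
from arm import *
from vis import *
np.set_printoptions(precision=1,suppress=True)
st()
S=dict(np.load("side_tk.npz")); P=cloud(S); f=S["frame"].astype(int)
q=P.reshape(-1,3)*1e3
m=(abs(q[:,0]-634)<30)&(abs(q[:,1]+210)<50)&(q[:,2]>120)&(q[:,2]<190)
w=q[m]; print(len(w),w.min(0),w.max(0))
for z in range(125,190,10):
    b=w[abs(w[:,2]-z)<5]
    if len(b): print(z,len(b),"x",np.median(b[:,0]),"y",b[:,1].min(),b[:,1].max(),"slope",np.degrees(np.arctan(np.polyfit(b[:,1],b[:,0],1)[0])))
u=np.argwhere(m.reshape(420,560)); print(u.min(0),u.max(0))
E
```

```text
t35.9 p [ 633.8 -209.9  220.1] w0.075 g70.3 F [ 1.  -0.4 -0.5]
156 [ 626.2 -239.   143.1] [ 638.8 -178.   189.9]
145 22 x 631.3874867717685 y -231.4331420128072 -181.25895094735418 slope 7.494705034502801
155 33 x 630.3416216636513 y -239.0129901804388 -179.7037748390574 slope 8.100046441035383
165 34 x 630.4397674889263 y -237.91651449485363 -178.0038296537198 slope 8.21854319524872
175 33 x 630.3952107030544 y -236.58680787507447 -181.59898911692525 slope 8.112257272692432
185 34 x 630.4334479287281 y -236.37698051087546 -178.59225452715128 slope 8.602819420877918
[112 313] [132 322]
```

```bash
python3 - <<'E'
from arm import *
x,y=.6336,-.2109
manip.move_straight([x,y,.135],rate=.1); manip.hold(.2); st("above")
f0=manip.read_wrist_force()
for z in np.arange(.131,.0835,-.002):
    manip.move_straight([x,y,z],rate=.04); f=np.array(manip.read_wrist_force())-f0
    print("%.3f %.1f"%(z,manip.read_ee_pos()[2]*1e3),np.round(f,1))
    if f[2]>28 or np.hypot(*f[:2])>15: break
st("end")
E
```

```text
above t37.1 p [ 634.1 -211.1  136.1] w0.078 g70.3 F [-0.4  0.5 -1.7]
0.131 130.5 [-0.5  0.1  0.3]
0.129 128.7 [ 0.4 -0.3  1.7]
0.127 126.8 [ 0.3 -0.   1.2]
0.125 124.8 [ 0.1 -1.1  0.9]
0.123 122.8 [ 0.6 -1.   1.1]
0.121 120.7 [-0.1 -0.2  1.3]
0.119 118.8 [ 0.8 -0.7  1.3]
0.117 116.8 [ 1.2 -0.6  2. ]
0.115 114.8 [ 0.7 -0.3  1.9]
0.113 113.1 [ 1.3 -0.4  1.7]
0.111 111.6 [-0.3 -0.4  4.2]
0.109 109.4 [ 0.5 -0.9  6.1]
0.107 106.1 [ 0.5 -1.2  1.6]
0.105 104.1 [ 1.2 -1.   0.6]
0.103 102.4 [ 0.8 -0.9  0.1]
0.101 100.8 [ 0.8 -0.5  0.6]
0.099 98.9 [ 0.4 -0.6  1.2]
0.097 96.8 [ 0.9 -0.3  2.2]
0.095 94.7 [ 0.  -0.3  2.2]
0.093 92.7 [ 0.4 -0.8  1.6]
0.091 91.6 [ 0.1 -0.   4.7]
0.089 91.5 [-2.4  1.1 12.7]
0.087 91.6 [-6.3  2.7 21.1]
0.085 91.5 [-9.2  5.6 29.2]
end t43.1 p [ 634.9 -211.2   91.5] w0.078 g74.7 F [-9.6  6.1 27.5]
```

The TCP stops dead at 91.5 mm, which matches a foot at 14 mm, so the ticket is home. Now I'll release it and verify.

```bash
python3 - <<'E'
from arm import *
from vis import *
np.set_printoptions(precision=1,suppress=True)
x,y=.6336,-.2109
manip.move_straight([x,y,.0905],rate=.03); manip.set_gripper(.35); st("open")
manip.move_straight([x,y,.2],rate=.12)
over(.40,-.45,.25,174); manip.hold(.5); st()
D={}
for n in("top","side"):
    d=manip.read_camera(n); D[n]=d; P=cloud(d)*1e3; q=P.reshape(-1,3)
    m=(abs(q[:,0]-634)<25)&(abs(q[:,1]+210)<45)
    t=q[m&(q[:,2]>88)&(q[:,2]<100)]; w=q[m&(q[:,2]>58)&(q[:,2]<86)]
    print(n,"zmax",np.percentile(t[:,2],[50,95]),"top",cv2.minAreaRect(t[:,:2].astype(np.float32)),"face x",np.median(w[:,0]),"upper/lower",np.median(w[w[:,2]>72][:,0]),np.median(w[w[:,2]<72][:,0]))
    print(" jaws y",*[f(q[m&(q[:,2]>40)&(q[:,2]<52)][:,1]) for f in(np.min,np.max)])
    for k,s,z,r in[("L",(.622,.2105),65,.08),("M",(.622,.2105),101,.08),("s",(.622,.2105),135,.06),("plinth",(.622,.2105),25,.11),("tin",(.44,-.299),45,.06),("jar",(.499,.479),70,.06),("green",(.632,-.05),84,.04)]:
        print(" ",k,toprect(d,s,(z-2.5)/1e3,(z+3)/1e3,r)[0])
a=[cv2.resize(D["top"]["frame"][130:270,160:440],(800,400)),cv2.resize(D["side"]["frame"][140:290,220:440],(270,184))]
cv2.imwrite("pics/final.png",a[0][:,:,::-1]); cv2.imwrite("pics/finalS.png",cv2.resize(D["side"]["frame"][140:290,220:420],(800,600),interpolation=cv2.INTER_CUBIC)[:,:,::-1])
E
```

```text
open t43.8 p [ 633.  -210.7   89.4] w0.350 g0.0 F [-0.2 -0.1  0.1]
 t46.6 p [ 400.2 -449.9  250. ] w0.351 g0.0 F [ 0.1 -0.3  0.3]
top zmax [91.7 94.8] top ((632.9584350585938, -212.11788940429688), (56.91409683227539, 5.894782543182373), 83.77838897705078) face x 630.3183286641624 upper/lower 630.3347721838797 630.3183286641624
 jaws y -239.61911627437192 -183.60412483589914
  L [621.9 210.3 119.8  66.5 -74.   65.7]
  M [621.4 209.6  93.6  55.6 -74.  101.3]
  s [622.5 208.8  69.9  45.1 -73.9 135.6]
  plinth [622.4 209.6 160.1 100.9 -73.7  25.5]
  tin [ 440.6 -299.8   74.2   73.7  -11.1   45.6]
  jar [500.5 481.4  63.8  63.7 -33.1  70.5]
  green [633.9 -52.1  54.8   7.3  83.7  84. ]
side zmax [90.7 92. ] top ((632.9052734375, -209.08917236328125), (52.909629821777344, 7.054478645324707), 83.82643127441406) face x 631.1243391909129 upper/lower 631.4708083080161 630.8742183668508
 jaws y -238.66085331470316 -179.45941403554812
  L [620.3 215.8 121.7  66.3 -74.   65. ]
  M [620.8 214.3  96.3  54.8 -73.8 100.9]
  s [621.1 212.9  71.   44.2 -73.4 135. ]
  plinth [621.3 213.4 164.9 100.3 -73.7  24.9]
  tin [ 438.1 -295.6   77.6   72.9   80.9   45. ]
  jar [499.3 484.5  65.   64.7  65.2  70. ]
  green [630.9 -49.6  56.7   7.4  87.4  83.2]
```

View pics/final.png

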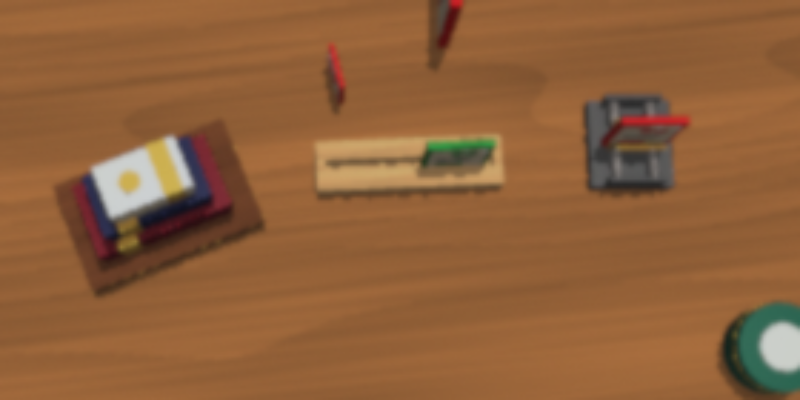

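View pics/finalS.png

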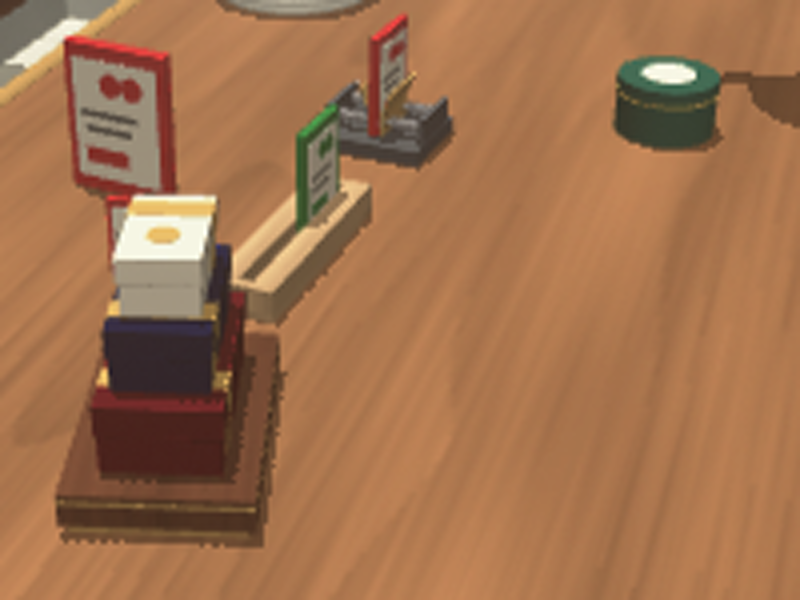

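The views show the tower square and centred to within about 2 mm at crop (150,200). The red ticket is upright in the clip with its top at 92 mm, which is fully home. The green ticket and tin are unmoved, and so is the jar by the measurements.

```bash
python3 -c "
from plant import manip; print(manip.close_job())"
```

```text
the job is handed in; nothing more can be done
None
```

The gift tower is centred on the plinth to within about 2 mm, the red ticket is fully home in the clip, the other items are where they were, and the job was handed in at about 47 s of the 128 s allowed.

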